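Free the skewed can in the gravity drinks rack

ROBOT

A 6-joint arm with a two-finger parallel gripper is mounted at the origin on the work surface. World frame = base frame: x ahead of the robot, y to its left, z up, the work surface at z = 0. Lengths are in m, angles in rad, forces in N, time in s.
With the tool pointing down it reaches from about 0.275 to 0.825 m from the base axis. Payload 4.9 kg.
Tool frame: the origin (TCP) lies midway between the tips of the shut fingers; the grasp point (between the pads) lies 19 mm behind it (grip_point_offset is the distance from the TCP to the grasp point, in m); z points along the fingers, y is the line along which they close (so a half turn about z gives the same grasp; the last joint's range is limited). The gripper opens to 85 mm and grips with 20 to 120 N. Pads are 22 mm wide; open, the fingers measure 114 mm over their backs; the gripper's body (76 mm by 85 mm) begins 54 mm behind the grasp point. The pads swing forward as they close: fully open they stand 13 mm farther back than shut.
Start: joints at [1.135, 0.326, -0.193, 1.052, 0, 1.437], TCP at [0.163, 0.525, 0.231] pointing down, gripper open.
Joint ranges: [-2.65, 2.65], [-0.97, 1.79], [-1.3, 1.35], [-1.93, 2.1], [-1.47, 1.37], [-3.14, 3.14]. Speed limits (rad/s): [2.57, 2.57, 3.14, 3.14, 3.14, 3.14].

INTERFACE

Orientations are given as a rotation vector (axis times angle).
In Python, from cell import * gives the robot as it stands. Calls block until the motion is done:
- movep(position, orientation): joint-space move of the TCP to a pose.
- move_l(position, velocity=0.15, rot=None, until_force=None): straight line of the TCP; rot=None keeps the orientation; velocity is the mean speed in m/s. With until_force (N) it stops when the force on the tool has changed by that much, and returns True; else False.
- set_joints(angles): joint-space move.
- let_go() and grab(newtons=None): open the fingers fully, or close them until they stop; newtons is the grip in N (None keeps the last).
- sleep(seconds).
- ik(position, orientation): joint angles nearest the present ones, or None.
- get_state(): the state.
- grab_frame(name): name is "side" or "top"; returns a dict with "img" (420x560x3 uint8, red, green, blue), "fx", "fy", "cx", "cy" (pixels), "k1" (the pictures are not rectified: a ray, as slopes to the right and down, at radius r is drawn at 1 + k1 r^2 times it, then the intrinsics apply), "cam_to_world" (4x4, takes a point from camera to world coordinates). Camera axes: x right, y down, z forward; pixel columns grow to the right and rows downward; lengths in m; the calibration is good to about 2 mm. A picture is of the moment at which its call begins. There is no depth.
A pose or a line that the arm cannot do raises MotionError and nothing moves.
- sign_off(): hands the job in; it is judged then, once.
Trained networks look in the newest picture that a camera, given by its name, has taken for a name from the list of things; names that differ only in an ending like _2 or _b are one class to them, and where a whole thing is asked for, a point or a joint stands for the part that bears it (a point fixed in the world has none). Each returns a list of dicts, best first, with "score" (0 to 1); they miss things now and then, are a little off and sometimes report something else, mostly with a low value. They report only what shows in the picture. A call takes as long as a camera call. They do not tell look-alikes from the thing itself.
- spot_in(camera, name): "centre" ([column, row] in pixels, amid what is visible of it).
- silhouettes(camera, name): "mask" (420x560 bool, what is visible of it) and "centre" ([column, row] in pixels, amid what is visible of it).
- tip_of(camera, name): "centre" ([column, row] in pixels: a listed point, or the origin of a listed thing).
The state is a dict: "clock": time; "q": joint angles; "joint_velocities": joint speeds; "tau": joint torques, N m; "position": TCP position; "eef_rot": TCP orientation; "contact_force": force on the tool from outside, world axes, zero at the start; "wrist_torque": the same for the moment, N m; "finger_gap": opening from 0.0 (shut) to 1.0 (fully open); "grasp_force": force on a finger pad.
Only numpy, scipy, OpenCV 4.12 (cv2) and the standard library are available. Lean on these libraries where they do the work, as an engineer would, in place of code of your own. Each camera call takes 0.05 s, during which the arm holds its last target. There are 200 camera calls.

TASK

A can has slewed round and caught in the narrow mouth of the drinks rack, and the two behind it are stuck askew as well. From in front, push the row back up the tray until it bears firmly against the back rest and all three cans lie square, then keep a finger in front of them and ease the row down through the mouth until the first can rests on the front stop and the others close up behind it, square. Press like a firm fingertip, never hard enough to dent a can, don't let the cans run, lift none out, and leave the other things on the counter alone.

Things in the scene. Friction and masses are not known exactly. Their poses are not given: they have to be found in the camera images.
- rack: white steel gravity rack for drink cans, fixed to the counter, its 315 mm long tray sloping 12 degrees down to its front, which looks roughly to the robot. Origin on the tray's surface, on the centre line, at the inner face of the front stop; x runs up the slope, y to the left across the tray, z square to the tray. Side walls 30 mm high; the tray ends 12 mm in front of the stop.
- rack_mouth (a point): upper end of the rack's mouth, on the tray's surface and centre line, 90 mm up from the stop. Grey guide strips 2.5 mm thick line both walls, 111 mm apart; they are interrupted from here to 112 mm up the tray (the joint of the front and rear strips), where the walls show, 116 mm apart. Square cans roll past the joint; a skewed can's corner catches in it.
- rack_stop (a point): middle of the front stop, on the tray's surface (same point as the rack's origin). The stop is two tabs, 24 mm high and 4 mm thick, one at each wall; between them the front is open over 85 mm, so that fingers can pass in and out there.
- rack_end (a point): upper end of the tray, on its surface and centre line, 315 mm up from the stop. Below it a back rest plate (100 mm wide, 45 mm high, square to the tray) is clamped, its face anywhere from 256 to 286 mm up from the stop: not measured, to be felt. Unhooking and rolling the row up takes up to 6 N; when it bears on the rest it goes solid. A press above 7 N for 0.3 s is firm; above 20 N dents a can.
- can1: full slim steel drink can, green and white with silvery ends, 53 mm in diameter, 104 mm long, 0.18 to 0.25 kg, lying across the tray. Origin in its middle; its own y axis is the can's axis, about across the tray. The front one, which blocks the mouth: skewed by about 13 degrees, its left end ahead (further down the tray), its right front corner caught in the joint of the right guide strip, its middle 104 mm up from the stop.
- can2: full slim steel drink can, green and white with silvery ends, 53 mm in diameter, 104 mm long, 0.18 to 0.25 kg, lying across the tray. Origin in its middle; its own y axis is the can's axis, about across the tray. The second in the row, close behind the first, skewed the same way by about 8 degrees.
- can3: full slim steel drink can, green and white with silvery ends, 53 mm in diameter, 104 mm long, 0.18 to 0.25 kg, lying across the tray. Origin in its middle; its own y axis is the can's axis, about across the tray. The third and last in the row, close behind the second and skewed like it.
- tea_bottle: green drink bottle, 62 mm in diameter, 165 mm high, standing on the counter beside the rack; origin under its middle. Not to be disturbed.
- powder_pot: white face-powder pot with a black lid, 72 mm in diameter, 50 mm high, standing on the counter beside the rack; origin under its middle. Not to be disturbed.
- phone: black phone, 150 x 72 x 9 mm, lying on the counter; origin under its middle. Not to be disturbed.
Things that resemble listed ones, but are neither listed nor needed, are in the scene too. What is shaped like the can2 but turquoise is not meant. Leave any red look-alike of the can1 alone.

How it is judged:
On the way:
1. the row is pushed back up and pressed firmly on the back rest (more than 7 N on the first can), all three cans square to the tray within 3 degrees (angle between the y axis of each of can1, can2, can3 and the y axis of rack, either way round below 0.052 rad and x of can1 in the frame of rack above 0.118 m and contact force between the fingers and can1 above 7 N), for 0.3 s.
At the end, for the whole second after the job is handed in: The first can rests on the front stop (its middle less than 30 mm up the tray from the stop's inner face), the second and third are closed up behind it (middles less than 83.5 and 137 mm up the tray), all three on the tray, at rest and square to it within 3 degrees (angle between the y axis of each of can1, can2, can3 and the y axis of rack, either way round below 0.052 rad and x of can1 in the frame of rack below 0.03 m and x of can2 in the frame of rack below 0.0835 m and x of can3 in the frame of rack below 0.137 m and z of each of can1, can2, can3 in the frame of rack below 0.031 m and linear speed of each of can1, can2, can3 below 0.01 m/s); the robot touches nothing.
It fails at once if a can is pressed by the fingers with more than 20 N (dented) (contact force between the fingers and can1 above 20 N or contact force between the fingers and can2 above 20 N or contact force between the fingers and can3 above 20 N).
It fails at once if a can runs down the tray faster than 0.3 m/s (linear speed of any of can1, can2, can3 above 0.3 m/s).
It fails at once if a can is lifted out of the tray (middle more than 50 mm above its surface) (z of any of can1, can2, can3 in the frame of rack above 0.05 m).
It fails at once if the bottle, the pot or the phone is moved more than 20 mm (distance of any of tea_bottle, powder_pot, phone from where it was at the start of the episode above 0.02 m).
It also fails if it takes over 64 s, if anything falls off the work surface, if the arm or the gripper's body presses on something with over 40 N, if the wrist force passes 120 N, or if a joint passes its speed limit or range.

## Working session

There is one attempt and no reset: what is moved stays moved. The work goes in short steps, each a Python script; the robot and the scene stay as the last script left them, time stands still between calls to the robot, and variables do not carry over. Pictures are saved under pics/ and viewed, at most 10 in all, crops included, and the job is handed in when it is done.

```bash
ls; mkdir -p pics
python3 - <<'E'
from cell import *
import cv2, numpy as np
for c in ("side","top"):
    f=grab_frame(c); cv2.imwrite(f"pics/{c}0.png",f["img"][:,:,::-1])
    print(c,f["fx"],f["fy"],f["cx"],f["cy"],f["k1"],np.round(f["cam_to_world"],3).tolist())
    for n in ("rack_mouth","rack_stop","rack_end","can1","tea_bottle","powder_pot","phone"):
        print(n,[(np.round(d["centre"],1).tolist(),round(d["score"],2)) for d in tip_of(c,n)])
s=get_state(); print(s)
E
```

```text
pics
side 378.9232559542719 378.9232559542719 279.1325564504706 207.92067452157784 -0.06531235219733893 [[0.751, -0.377, 0.542, -0.122], [-0.661, -0.41, 0.629, -0.813], [-0.015, -0.83, -0.557, 0.78], [0.0, 0.0, 0.0, 1.0]]
rack_mouth [([255.8, 209.0], 0.8)]
rack_stop [([238.7, 225.4], 0.92)]
rack_end [([300.7, 178.0], 0.61)]
can1 [([280.8, 182.6], 0.87), ([260.8, 201.2], 0.81), ([273.2, 191.5], 0.71), ([248.4, 185.6], 0.52)]
tea_bottle [([212.4, 189.9], 0.75)]
powder_pot [([348.4, 273.5], 0.94)]
phone [([321.9, 346.3], 0.75), ([212.7, 191.5], 0.33)]
top 403.0700950982183 403.0700950982183 284.4978980562514 211.33288901176795 -0.1178168080968826 [[-0.019, -0.98, 0.198, 0.327], [-0.999, 0.014, -0.028, -0.052], [0.025, -0.198, -0.98, 1.141], [0.0, 0.0, 0.0, 1.0]]
rack_mouth [([234.1, 221.4], 0.95)]
rack_stop [([234.5, 256.4], 0.68)]
rack_end [([235.4, 255.5], 0.7), ([227.3, 140.7], 0.69)]
can1 [([231.7, 176.4], 0.9), ([178.4, 190.8], 0.9), ([235.1, 213.3], 0.69), ([228.1, 141.0], 0.67), ([295.9, 254.8], 0.65)]
tea_bottle [([137.1, 221.4], 0.94)]
powder_pot [([369.4, 210.6], 0.61)]
phone [([412.2, 292.2], 0.63)]
{'clock': 0.8, 'q': array([ 1.13480122e+00,  3.26163444e-01, -1.92557596e-01,  1.05201189e+00,
       -1.40191736e-06,  1.43660106e+00]), 'joint_velocities': array([ 0.00033653, -0.00089772, -0.00222479, -0.00142049, -0.00181631,
        0.00139357]), 'tau': array([ 4.07177904e-04, -4.43269730e+01,  2.62749159e+01,  7.89365295e-04,
       -1.65237134e-05, -1.95989379e-06]), 'position': array([0.1634847 , 0.52518043, 0.23131689]), 'eef_rot': array([4.72266094e-01, 3.10587325e+00, 9.49490265e-05]), 'contact_force': array([-0.26149054,  0.49697947,  0.09625734]), 'wrist_torque': array([ 0.01840232,  0.00919228, -0.01496163]), 'grasp_force': 0.0, 'finger_gap': 1.0011505725999625}
```

View pics/top0.png

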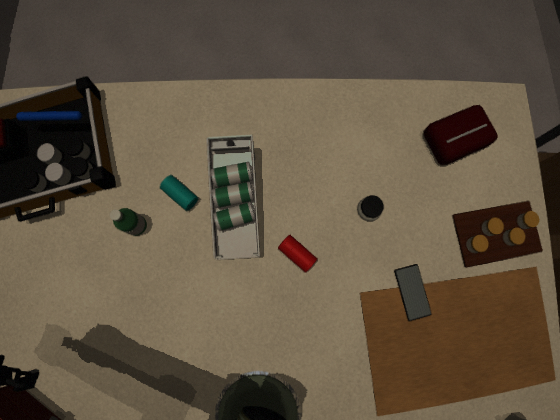

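View pics/side0.png

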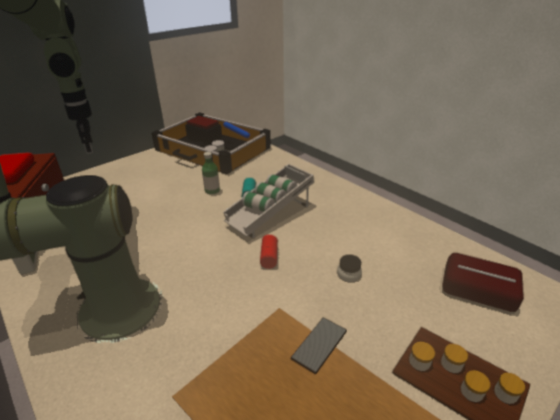

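The cans in the rack are at about (235,215), (233,195) and (231,175) in the top picture, front to back. The look-alikes are turquoise at (178,192) and red at (297,253), both lying outside the rack. Next I fit the rack pose and check a close crop.

```bash
cat > h.py <<'E'
from cell import *
import cv2, numpy as np
from scipy.optimize import least_squares
from scipy.spatial.transform import Rotation as R
def proj(f,P):
    T=np.linalg.inv(f["cam_to_world"]); p=np.atleast_2d(P)@T[:3,:3].T+T[:3,3]
    s=p[:,:2]/p[:,2:]; s=s*(1+f["k1"]*(s**2).sum(1,keepdims=True))
    return s*[f["fx"],f["fy"]]+[f["cx"],f["cy"]]
def rackR(yaw): return R.from_euler("ZY",[yaw,-np.radians(12)]).as_matrix()
E
cat > fit.py <<'E'
from h import *
pts={"rack_stop":0,"rack_mouth":.09,"rack_end":.315}
g={"top":{"rack_stop":(234.5,256),"rack_mouth":(234,221),"rack_end":(230,141)},
   "side":{"rack_stop":(239,225),"rack_mouth":(256,209),"rack_end":(301,178)}}
obs=[]
for c in g:
    for k in range(4):
        f=grab_frame(c)
        for n,x in pts.items():
            for d in tip_of(c,n):
                if d["score"]>.4 and np.hypot(*(np.array(d["centre"])-g[c][n]))<8: obs.append((f,x,d["centre"],c,n)); break
def res(v): 
    M=rackR(v[3]); return np.concatenate([(proj(f,v[:3]+M[:,0]*x)[0]-u) for f,x,u,_,_ in obs])
s=least_squares(res,[.45,.05,.06,0],loss="soft_l1")
v=s.x; print(v.round(4))
for o,r in zip(obs,res(v).reshape(-1,2).round(1)): print(o[3],o[4],r)
np.save("rack.npy",v)
f=grab_frame("top"); im=f["img"][:,:,::-1].copy()
cr=cv2.resize(im[120:275,150:320],None,fx=4,fy=4,interpolation=cv2.INTER_CUBIC)[:600]
M=rackR(v[3])
def line(a,b,col):
    p=(proj(f,[v[:3]+M@np.array(a),v[:3]+M@np.array(b)])-[150,120]+.5)*4
    cv2.line(cr,*[tuple(int(t) for t in q) for q in p],col,1)
for y in(-.058,.058): line((-.012,y,.03),(.315,y,.03),(0,0,255))
for x,h in((0,.0),(.09,0),(.112,0),(.315,0)): line((x,-.055,h),(x,.055,h),(255,0,255))
cv2.imwrite("pics/crop1.png",cr)
E
python3 fit.py
```

```text
[0.433  0.0526 0.0284 0.0377]
top rack_stop [-0.3 -0.3]
top rack_mouth [-1.2  1.3]
top rack_end [0.6 2. ]
top rack_stop [ 1.1 -1.2]
top rack_end [-1.4 -1.1]
top rack_stop [1.3 0.9]
top rack_mouth [-0.1 -0.2]
top rack_end [-3.  -0.2]
top rack_stop [-0.8  0.4]
top rack_mouth [ 0.4 -0.2]
top rack_end [ 2.  -2.1]
side rack_stop [-3.1 -0.2]
side rack_mouth [ 1.4 -0.1]
side rack_end [-1.3 -3.7]
side rack_stop [-1.2  2.6]
side rack_mouth [0.8 2.8]
side rack_end [ 2.6 -1.3]
side rack_stop [-2.  -1.1]
side rack_mouth [1.3 2.9]
side rack_end [-1. -0.]
side rack_stop [-2.5 -0.8]
side rack_mouth [1.2 3.4]
side rack_end [2.1 0.2]
```

View pics/crop1.png

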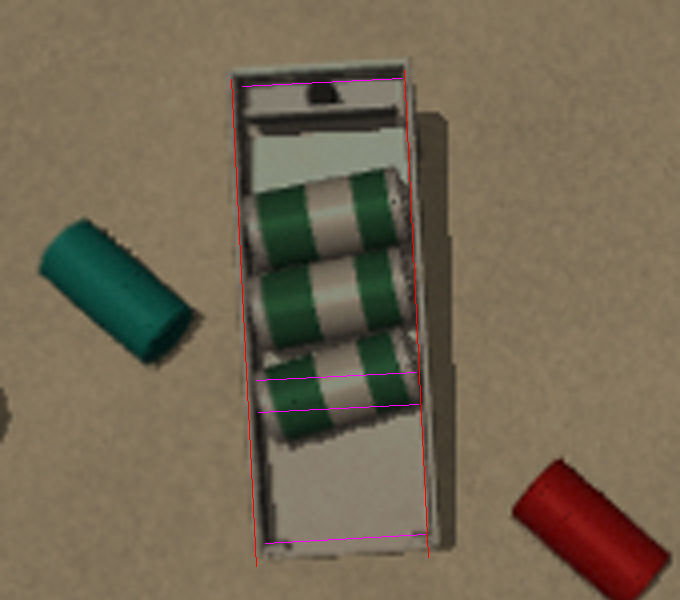

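The crop confirms the three green-and-white cans inside the rack, with the red and turquoise look-alikes outside it. The fitted frame needs to move about 2.5 mm to the right. Next I shut the fingers, go in over the tray in front of can1 and feel for the tray surface.

```bash
cat >> h.py <<'E'
def W(v,x,y,z): return v[:3]+rackR(v[3])@np.array([x,y,z])
def tool(v,sgn):
    M=rackR(v[3]); z=-M[:,2]; y=sgn*M[:,1]; return R.from_matrix(np.c_[np.cross(y,z),y,z]).as_rotvec()
def local(v,p): return rackR(v[3]).T@(np.array(p)-v[:3])
def F(v,n=5):
    a=[]
    for _ in range(n): a.append(get_state()["contact_force"]); sleep(.01)
    return rackR(v[3]).T@np.mean(a,0)
E
python3 - <<'E'
from h import *
v=np.load("rack.npy"); v[:3]+=rackR(v[3])@[0,-.0025,0]; np.save("rack.npy",v)
grab(20)
p=get_state()["position"]; move_l([p[0],p[1],.30],.15)
q=get_state()["q"]; best=None
for s in(1,-1):
    a=ik(W(v,.03,0,.1),tool(v,s))
    if a is not None:
        print(s,a.round(2)); d=abs(a-q).max()
        if best is None or d<best[0]: best=(d,s)
s=best[1]; np.save("sgn.npy",s); r=tool(v,s)
movep(W(v,.03,0,.22),r); move_l(W(v,.03,0,.06),.1); sleep(.3)
print("F0",F(v).round(2))
hit=move_l(W(v,.03,0,-.015),.012,until_force=3)
st=get_state(); print(hit,local(v,st["position"]).round(4),F(v).round(2),st["clock"])
p=local(v,st["position"]); v2=v.copy()
if hit: move_l(W(v,.03,0,p[2]+.014),.03)
sleep(.2); print(local(v,get_state()["position"]).round(4),F(v).round(2))
f=grab_frame("top"); cv2.imwrite("pics/c2.png",cv2.resize(f["img"][110:290,140:340,::-1],None,fx=3,fy=3))
print(get_state()["clock"])
E
```

```text
1 [-0.07  0.1  -0.81  0.46  0.02 -0.1 ]
-1 [-0.07  0.1  -0.81  0.46  0.02  3.04]
F0 [ 0.14 -0.06  0.37]
True [ 0.03   -0.      0.0053] [0.07 0.14 5.3 ] 11.8833
[0.0298 0.     0.0192] [-0.26  0.32  0.07]
12.8417
```

View pics/c2.png

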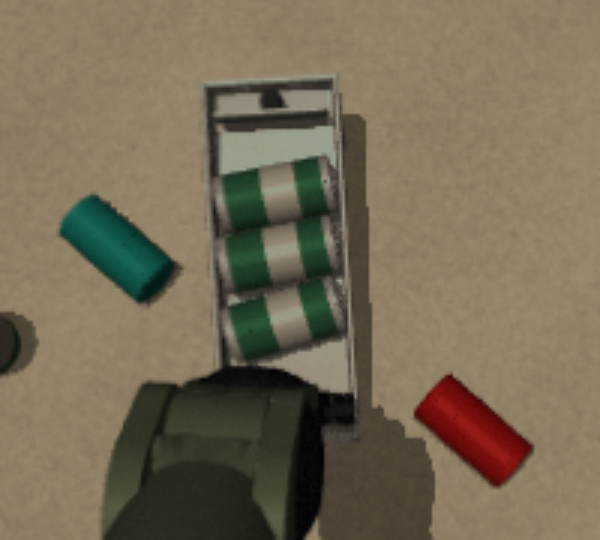

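The tray lies 5.3 mm higher than fitted, and the fingers now sit inside it in front of can1, which is at about (285,315) in the crop. Now I push up slowly.

Run:
```python
from h import *
v=np.load("rack.npy"); v[:3]+=rackR(v[3])@[0,0,.0052]; np.save("rack.npy",v)
h1=move_l(W(v,.09,0,.014),.02,until_force=1.5)
print(h1,local(v,get_state()["position"]).round(4),F(v).round(2))
h=move_l(W(v,.15,0,.014),.012,until_force=9.5)
print(h,local(v,get_state()["position"]).round(4))
for _ in range(6): print(F(v,4).round(2)); sleep(.05)
print(local(v,get_state()["position"]).round(4),get_state()["clock"])
f=grab_frame("top"); cv2.imwrite("pics/c3.png",cv2.resize(f["img"][110:290,140:340,::-1],None,fx=3,fy=3))
```

```text
True [0.0668 0.0001 0.0138] [-0.66 -0.45 -0.05]
True [0.1144 0.0011 0.0131]
[-0.22  0.13 -0.11]
[0.05 0.32 0.12]
[-0.07  0.01  0.42]
[-0.26 -0.11  0.41]
[ 0.13 -0.36 -0.33]
[ 0.07  0.01 -0.05]
[0.1117 0.0015 0.0124] 19.175
```

View pics/c3.png

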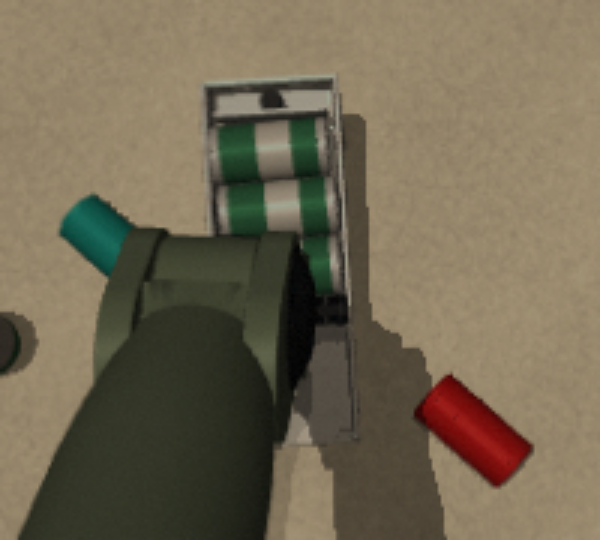

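The cans look square and the row is up at the rest, but the tool relaxed after the stop. I'll press in small steps and hold above 7 N.

Run:
```python
from h import *
v=np.load("rack.npy")
x=local(v,get_state()["position"])[0]
for k in range(14):
    x+=.0005; move_l(W(v,x,0,.0135),.005); 
    f=F(v,4); print(round(x,4),local(v,get_state()["position"]).round(4)[:2],f.round(2))
    if f[0]<-10: break
t=get_state()["clock"]
for _ in range(8): sleep(.07); print(F(v,3).round(2),end=" ")
print(get_state()["clock"],local(v,get_state()["position"]).round(4))
```

```text
0.1122 [ 0.1122 -0.    ] [0.31 0.13 0.13]
0.1127 [0.1127 0.    ] [-0.24  0.33 -0.2 ]
0.1132 [0.1127 0.    ] [-1.32  0.07  0.53]
0.1137 [1.129e-01 1.000e-04] [-3.27  0.17  1.88]
0.1142 [1.134e-01 1.000e-04] [-4.12  0.13  0.73]
0.1147 [1.147e-01 1.000e-04] [-3.74  0.41  0.09]
0.1152 [1.152e-01 1.000e-04] [-4.06  0.49  0.2 ]
0.1157 [1.152e-01 1.000e-04] [-4.89  0.44  1.61]
0.1162 [1.153e-01 1.000e-04] [-5.74  0.14  2.67]
0.1167 [1.153e-01 1.000e-04] [-6.7   0.77  3.16]
0.1172 [1.154e-01 1.000e-04] [-7.03  0.29  4.17]
0.1177 [1.154e-01 1.000e-04] [-8.17 -0.05  4.5 ]
0.1182 [1.155e-01 1.000e-04] [-8.75  0.53  5.05]
0.1187 [0.1155 0.0002] [-9.86 -0.04  5.29]
[-9.84  0.04  5.6 ] [-9.54  0.04  4.94] [-9.16  0.08  5.54] [-9.37  0.15  5.1 ] [-9.83 -0.    4.96] [-10.44   0.43   4.65] [-9.11 -0.17  5.6 ] [-9.52  0.33  5.57] 24.2083 [0.1155 0.0002 0.0131]
```

Run:
```python
from h import *
v=np.load("rack.npy"); M=rackR(v[3])
a=grab_frame("top"); b=grab_frame("side")
def crop(f,c0,r0,w,h,k):
    im=cv2.resize(f["img"][r0:r0+h,c0:c0+w,::-1],None,fx=k,fy=k,interpolation=cv2.INTER_CUBIC)
    for x in (.1265,.18,.233,.286):
        p=(proj(f,[W(v,x,-.052,.053),W(v,x,.052,.053)])-[c0,r0]+.5)*k
        cv2.line(im,*[tuple(int(t) for t in q) for q in p],(255,0,255),1)
    return im
A=crop(a,200,130,66,100,6); B=crop(b,230,160,90,100,4)
B=cv2.copyMakeBorder(B,0,200,0,0,cv2.BORDER_CONSTANT)
cv2.imwrite("pics/c4.png",np.hstack([A,B])); print(F(v),get_state()["clock"])
```

```text
[-9.1999171   0.10040226  5.31075819] 24.35
```

View pics/c4.png

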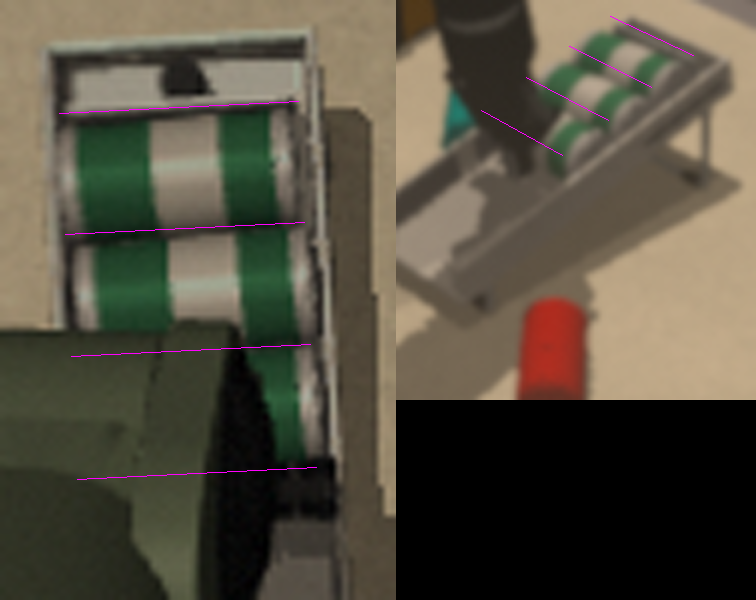

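All three cans look square and bear on the back rest, pressed with about 9.5 N for well over 0.3 s. Now I ease them down.

Run:
```python
from h import *
v=np.load("rack.npy")
for x in (.110,.100,.090,.080,.070,.060,.050):
    move_l(W(v,x,0,.0138),.02); print(x,F(v,6).round(2))
print(get_state()["clock"])
f=grab_frame("top"); g=grab_frame("side")
A=cv2.resize(f["img"][130:265,200:266,::-1],None,fx=4,fy=4,interpolation=cv2.INTER_CUBIC)
B=cv2.resize(g["img"][150:240,215:320,::-1],None,fx=5,fy=5,interpolation=cv2.INTER_CUBIC)
B=cv2.copyMakeBorder(B,0,A.shape[0]-B.shape[0],0,0,cv2.BORDER_CONSTANT)
cv2.imwrite("pics/c5.png",np.hstack([A,B]))
```

```text
0.11 [-0.25  0.14 -0.15]
0.1 [0.15 0.05 0.  ]
0.09 [ 0.18  0.08 -0.28]
0.08 [-0.07 -0.14 -0.32]
0.07 [ 0.25 -0.16 -0.04]
0.06 [ 0.04 -0.18 -0.13]
0.05 [ 0.46  0.09 -0.1 ]
29.1833
```

View pics/c5.png

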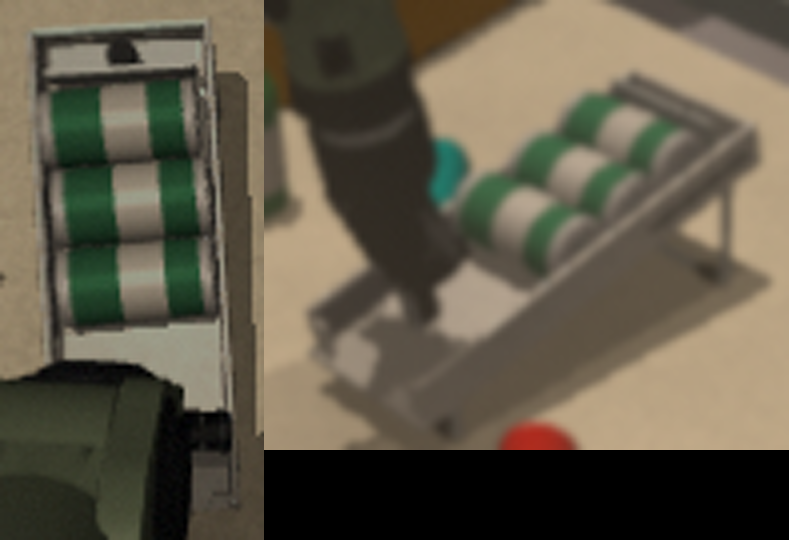

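The row did not follow the finger: it is still near the rest, at crop rows 85–325. I'll check whether it is creeping or stuck.

Run:
```python
from h import *
v=np.load("rack.npy")
def meas():
    f=grab_frame("top"); s=silhouettes("top","can1"); o=[]
    for d in s:
        c=d["centre"]
        if 205<c[0]<262: 
            r=least_squares(lambda u:proj(f,W(v,u[0],u[1],.04))[0]-c,[.15,0]).x
            rc=cv2.minAreaRect(np.argwhere(d["mask"])[:,::-1].astype(np.float32))
            ang=rc[2] if rc[1][0]>rc[1][1] else rc[2]-90
            o.append((*r.round(4),round(ang,1),int(d["mask"].sum())))
    return sorted(o)
a=meas(); t0=get_state()["clock"]; sleep(.8); b=meas()
print(a);print(b,get_state()["clock"]-t0)
f=grab_frame("top"); p=proj(f,[W(v,.12,-.05,.053),W(v,.12,.05,.053)]); print("square ang",np.degrees(np.arctan2(*(p[0]-p[1])[::-1])))
```

```text
[(np.float64(0.1497), np.float64(-0.0068), -5.4, 770), (np.float64(0.2025), np.float64(-0.0026), -5.4, 837), (np.float64(0.25), np.float64(0.0059), -5.9, 784)]
[(np.float64(0.1256), np.float64(-0.018), 86.9, 1952), (np.float64(0.1495), np.float64(-0.0052), -5.4, 792), (np.float64(0.1954), np.float64(-0.0028), -5.2, 785), (np.float64(0.2612), np.float64(0.0009), -4.8, 782)] 0.9000000000000021
square ang -2.9236504352316692
```

Run:
```python
from h import *
o=cv2.imread("pics/c5.png")[:540,:264]; o=cv2.cvtColor(cv2.resize(o,(66,135),interpolation=cv2.INTER_AREA),6).astype(np.float32)
def sh(n,a,b): return [round(t,2) for t in cv2.phaseCorrelate(o[a:b,10:50].copy(),n[a:b,10:50].copy(),cv2.createHanningWindow((40,b-a),cv2.CV_32F))[0]]
for k in range(2):
    f=grab_frame("top"); n=cv2.cvtColor(f["img"][130:265,200:266,::-1].copy(),6).astype(np.float32)
    print(get_state()["clock"],"shift cans",sh(n,18,80), "rows", [round(float(x)) for x in (n-o)[16:84:4,30]])
    if k==0: sleep(.5)
```

```text
30.3833 shift cans [-0.08, -0.12] rows [2, -2, 0, 3, 1, 1, -3, -1, 0, -3, 0, -3, 0, 2, 5, -1, -3]
30.9333 shift cans [0.01, -0.18] rows [2, -2, 0, 1, 0, -1, -6, -1, 1, -1, 0, -2, 1, 1, 5, 2, -3]
```

The row is static, so rolling resistance is holding it. I'll try rolling can1 forward by lightly dragging a fingertip over its top. It doesn't run by itself.

```bash
cat >> h.py <<'E'
def drag(v,xc,x1,vel=.06,dz=-.0006):
    move_l(W(v,xc+.009,0,.060),.15); b=F(v,3)
    move_l(W(v,xc+.009,0,.048),.012,until_force=1.5)
    z=local(v,get_state()["position"])[2]; print("top z",round(z,4),(F(v,3)-b).round(2))
    for x in np.linspace(xc+.009,x1,4)[1:]:
        move_l(W(v,x,0,z+dz),vel); print(round(x,3),(F(v,2)-b).round(2))
    move_l(W(v,x1,0,.062),.15)
E
python3 - <<'E'
from h import *
v=np.load("rack.npy")
move_l(W(v,.05,0,.065),.15)
drag(v,.149,.112)
move_l(W(v,.02,0,.068),.15)
f=grab_frame("top"); g=grab_frame("side")
A=cv2.resize(f["img"][130:265,200:266,::-1],None,fx=4,fy=4,interpolation=cv2.INTER_CUBIC)
B=cv2.resize(g["img"][150:240,215:320,::-1],None,fx=5,fy=5,interpolation=cv2.INTER_CUBIC)
B=cv2.copyMakeBorder(B,0,A.shape[0]-B.shape[0],0,0,cv2.BORDER_CONSTANT)
cv2.imwrite("pics/c6.png",np.hstack([A,B])); print(get_state()["clock"])
E
```

```text
top z 0.0525 [ 0.42 -0.25  4.67]
0.143 [-1.49 -1.34  9.27]
0.127 [-2.26 -2.35 12.18]
0.112 [-2.35 -3.03  7.16]
35.3833
```

View pics/c6.png

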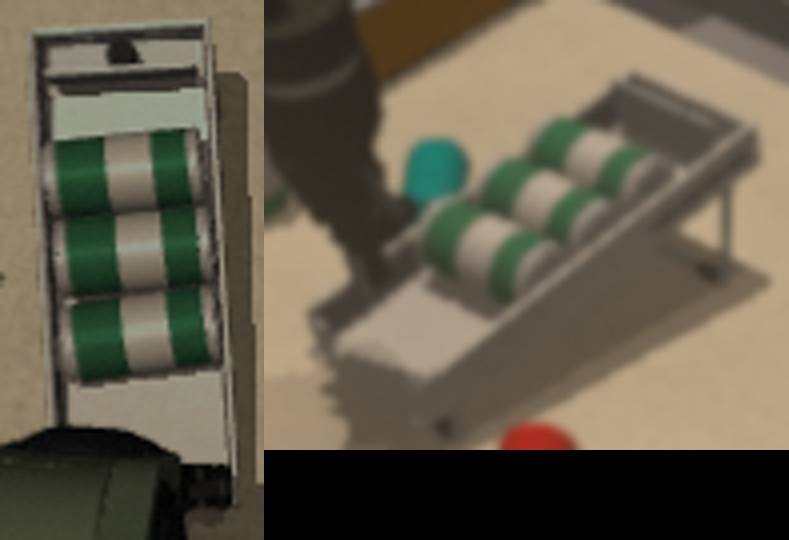

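The drag started the whole row, which rolled about 34 mm down: can3 went from crop row 120 to 170. That leaves about 36 mm free behind can3. I'll put the finger in behind it and push the row gently through the mouth.

Run:
```python
from h import *
v=np.load("rack.npy")
move_l(W(v,.268,0,.070),.2)
h=move_l(W(v,.268,0,.014),.06,until_force=4); print("desc",h,local(v,get_state()["position"]).round(4))
if not h:
    h=move_l(W(v,.168,0,.014),.03,until_force=6)
    print("push",h,local(v,get_state()["position"]).round(4),F(v,4).round(2))
f=grab_frame("top"); g=grab_frame("side")
A=cv2.resize(f["img"][130:265,200:266,::-1],None,fx=4,fy=4,interpolation=cv2.INTER_CUBIC)
B=cv2.resize(g["img"][150:240,215:320,::-1],None,fx=5,fy=5,interpolation=cv2.INTER_CUBIC)
B=cv2.copyMakeBorder(B,0,A.shape[0]-B.shape[0],0,0,cv2.BORDER_CONSTANT)
cv2.imwrite("pics/c7.png",np.hstack([A,B])); print(get_state()["clock"])
```

```text
desc False [ 0.2684 -0.      0.0144]
push True [0.2582 0.0007 0.0144] [1.9  1.09 1.01]
38.9667
```

View pics/c7.png

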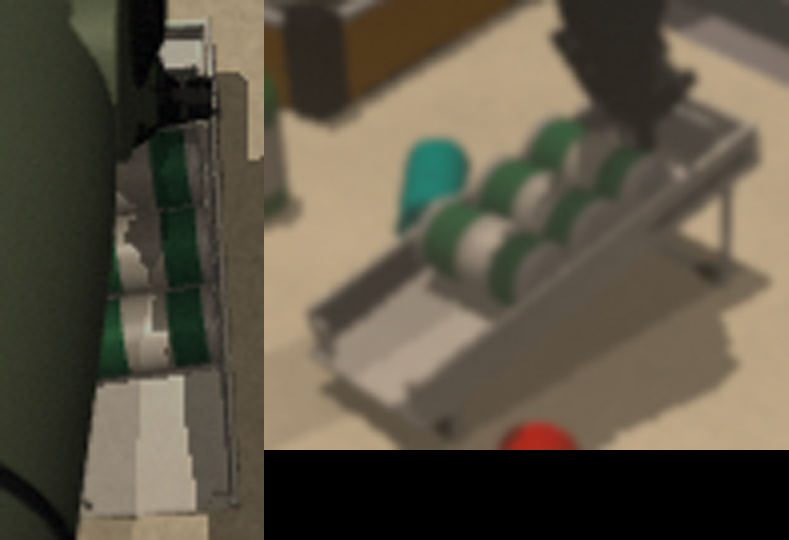

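The row is still caught. can1's right front corner is at the joint again, with a skew of a couple of degrees. I'll measure the angles in the saved pictures before redoing the press from the front.

Run:
```python
import cv2,numpy as np
def ang(fn,k,c0,c1,rows,w):
    im=cv2.cvtColor(cv2.imread("pics/"+fn),6).astype(float); im=cv2.GaussianBlur(im,(0,0),k*.35)
    out=[]
    for (rl) in rows:
        xs=np.arange(c0,c1,2); ys=[]
        for x in xs:
            r0=rl-(x-(c0+c1)/2)*np.tan(np.radians(3.5)); a=int(r0-w); col=im[a:a+2*w,x]; ys.append(a+col.argmin())
        m=np.ones(len(xs),bool)
        for _ in range(4): p=np.polyfit(xs[m],np.array(ys)[m],1); e=abs(np.polyval(p,xs)-ys); m=e<max(1.2,1.5*np.median(e))
        out.append((round(np.degrees(np.arctan(p[0])),1),round(np.polyval(p,(c0+c1)/2)),round(m.mean(),2)))
    print(fn,out)
ang("c4.png",6,85,290,(229,),14)
ang("c5.png",4,60,190,(161,241,322),9)
ang("c6.png",4,60,190,(211,294,375),9)
```

```text
c4.png [(np.float64(-4.2), 232, np.float64(0.61))]
c5.png [(np.float64(-4.4), 160, np.float64(0.68)), (np.float64(-4.9), 240, np.float64(0.71)), (np.float64(-2.0), 320, np.float64(0.72))]
c6.png [(np.float64(-6.0), 209, np.float64(0.74)), (np.float64(-2.9), 289, np.float64(0.66)), (np.float64(-4.2), 373, np.float64(0.69))]
```

```bash
cat >> h.py <<'E'
def toolyaw(v,sgn,deg): 
    u=v.copy(); r=R.from_rotvec(tool(v,sgn)); n=rackR(v[3])[:,2]
    return (R.from_rotvec(n*np.radians(deg))*r).as_rotvec()
E
python3 - <<'E'
from h import *
v=np.load("rack.npy"); s=int(np.load("sgn.npy")); r=toolyaw(v,s,-1.0); y=.006
x0=local(v,get_state()["position"])[0]
move_l(W(v,.264,0,.014),.05); move_l(W(v,.264,0,.070),.2); move_l(W(v,.05,y,.070),.2,rot=r)
h=move_l(W(v,.05,y,.014),.1,until_force=5); print("desc",h,get_state()["clock"]); b=F(v,3)
for k in range(3):
    h=move_l(W(v,.114,y,.0138),.03,until_force=10); p=local(v,get_state()["position"]); print(h,p.round(4),(F(v,2)-b).round(2))
    if not h or p[0]>.111: break
move_l(W(v,.1188,y,.0138),.01)
for _ in range(4): sleep(.1); print((F(v,3)-b).round(2),end=" ")
print(local(v,get_state()["position"]).round(4),get_state()["clock"])
for x in (.114,.112,.110,.107,.104):
    move_l(W(v,x,y,.0138),.02); print(x,(F(v,6)-b).round(2))
print(get_state()["clock"])
E
```

```text
desc False 41.6083
False [0.1106 0.0073 0.013 ] [-6.2   1.75  2.08]
[-5.19  2.69  1.27] [-5.62  2.5   0.93] [-5.21  3.02  1.61] [-5.64  2.23  0.96] [0.1157 0.0073 0.013 ] 45.0667
0.114 [-1.69 -0.25 -0.87]
0.112 [-0.96 -0.5  -1.12]
0.11 [-0.89 -0.57 -0.48]
0.107 [-1.15 -0.4  -0.72]
0.104 [-1.53 -0.86 -0.34]
46.8083
```

The row now follows the finger, with a steady load of about 1 N. I keep easing and watch that load.

Run:
```python
from h import *
v=np.load("rack.npy"); y=.006; z=0
for x in np.arange(.092,-.031,-.012):
    move_l(W(v,x,y,.0138),.03); f=F(v,3); print(round(x,3),f.round(2))
    z=z+1 if f[0]>-.25 else 0
    if z>=2: break
print(get_state()["clock"])
```

```text
0.092 [-3.09  0.35  1.19]
0.08 [-2.88  0.26  0.91]
0.068 [-2.87 -0.04  0.95]
0.056 [-3.54 -0.    0.99]
0.044 [-2.7  -0.04  0.95]
0.032 [-3.07 -0.09  1.01]
0.02 [-2.87  0.25  0.95]
0.008 [-2.61  0.28  1.23]
-0.004 [-3.19 -0.3   1.12]
-0.016 [ 0.21 -0.53  0.14]
-0.028 [-0.01  0.06  0.61]
53.1333
```

Run:
```python
from h import *
v=np.load("rack.npy")
move_l(W(v,-.045,.006,.02),.1); move_l(W(v,-.045,.006,.12),.2); 
q=get_state()["q"]; 
try: move_l(W(v,-.10,.006,.16),.2)
except Exception as e: print(e)
f=grab_frame("top"); g=grab_frame("side"); print(get_state()["clock"])
s=silhouettes("top","can1")
for d in s: 
    if 205<d["centre"][0]<265: print(np.round(d["centre"],1),least_squares(lambda u:proj(f,W(v,u[0],u[1],.04))[0]-d["centre"],[.1,0]).x.round(4))
A=cv2.resize(f["img"][130:265,200:266,::-1],None,fx=4,fy=4,interpolation=cv2.INTER_CUBIC)
for x in (.0265,.0795,.1325):
    p=(proj(f,[W(v,x,-.052,.053),W(v,x,.052,.053)])-[200,130]+.5)*4
    cv2.line(A,*[tuple(int(t) for t in q) for q in p],(255,0,255),1)
B=cv2.resize(g["img"][150:240,215:320,::-1],None,fx=5,fy=5,interpolation=cv2.INTER_CUBIC)
B=cv2.copyMakeBorder(B,0,A.shape[0]-B.shape[0],0,0,cv2.BORDER_CONSTANT)
cv2.imwrite("pics/c8.png",np.hstack([A,B]))
```

```text
54.7083
[231.8 206.8] [0.1309 0.0023]
[235.8 224. ] [ 0.085  -0.0058]
[237.  245.3] [ 0.0286 -0.006 ]
```

View pics/c8.png

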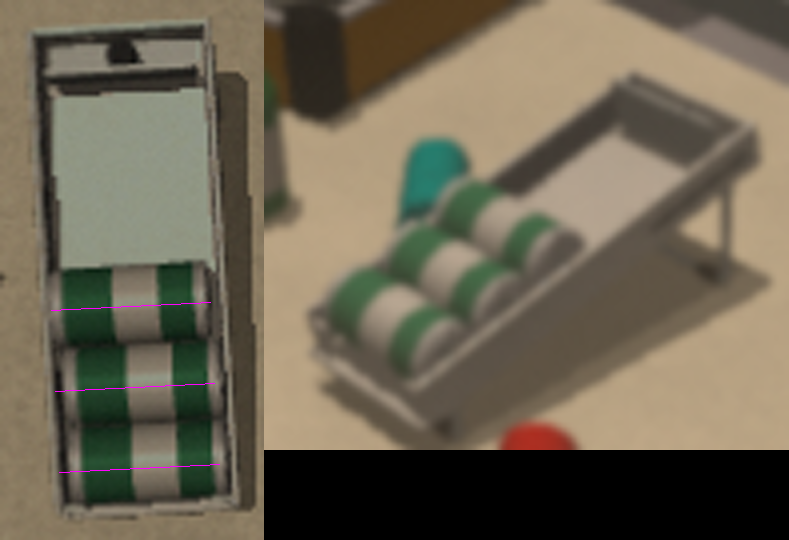

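All three cans are closed up on the front stop: can1, can2 and can3 are at crop rows of about 460, 382 and 303. They lie square and the tool is clear, so I hand in.

```bash
python3 -c "
from cell import *
print(sign_off())"
```

```text
the job is handed in; nothing more can be done
None
```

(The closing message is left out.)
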